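Let the chocolates out of the dispenser

ROBOT

A 6-joint arm with a two-finger parallel gripper is mounted at the origin on a cart in front of the work surface, level with it; the furniture and walls round the work are solid. World frame = base frame: x ahead of the robot, y to its left, z up, the work surface at z = 0. Lengths are in mm, angles in rad, forces in N, time in s.
With the tool pointing down it reaches from about 300 to 775 mm from the base axis. Payload 14.6 kg.
Tool frame: the origin (TCP) lies at the centre of the arm's flange, where the gripper is bolted on; the fingertips stand 199 mm ahead of it and the grasp point (between the pads) lies 180 mm ahead of it; z points along the fingers, y is the line along which they close (so a half turn about z gives the same grasp; the last joint's range is limited). The gripper opens to 94 mm and grips with 3 to 60 N. Pads are 16 mm wide; open, the fingers measure 119 mm over their backs; the gripper's body (75 mm by 177 mm) begins 78 mm behind the grasp point.
Start: joints at [-1.416, 0.3, 1.521, -0, 1.321, -0.067], TCP at [120.986, -536.52, 404.646] pointing down, gripper open.
Joint ranges: [-3.03, 3.03], [-0.79, 2.21], [0.23, 2.52], [-1.04, 4.18], [0, 3.07], [-2.55, 2.55]. Speed limits (rad/s): [2.22, 2.22, 2.57, 3.14, 3.14, 3.14].

INTERFACE

Orientations are given as [roll, pitch, yaw] about the fixed x, y, z axes, in that order (R = Rz(yaw) Ry(pitch) Rx(roll)).
In Python, from cell import manip, optics, workorder gives the robot as it stands.
- The arm moves only by the tool step_arm, never from a script. Its argument "increments" is a list that holds one entry, the list of rows, each a list of 7 numbers: the turn, a rotation vector about the tool's x, y, z as a fraction of full scale, then the shift along the tool's x, y, z as a fraction of full scale, then the closure, from -1 (fully open) to 1 (shut). In form: [[[wx, wy, wz, tx, ty, tz, fingers], ...]]. A call has 1 to 5 rows; each row shifts and turns the commanded pose from where the row before left it, along the tool's axes as they then stand; what a row does not reach is not made up. Full scale, the value 1, is 40 mm for a shift and 45 degrees for a turn. A row lasts 1/10 s, in which the tool goes at most 50 mm and 8.59 degrees, less where a joint would pass 70% of its speed; a pose out of reach is approached as far as the arm can. A call with a number of a shift or a turn outside -1 to 1 is refused whole. A call with a gripper value outside its range is refused whole. The fingers move at their own pace and stop on an object; "newtons" is the grip in N (left out, the last holds). Time passes only in rows, so rows that do not move let the fingers close. It gives the time, the measured TCP pose, the force, the opening and the grip force at its end, in the units of the state.
- manip.read_state(): the state, without advancing time (a new reading comes with each control period).
- optics.camera(name): name is "scene" or "side" or "wrist"; returns a dict with "frame" (384x512x3 uint8, red, green, blue), "range_z" (384x512 float32, mm along the optical axis (not along the pixel's ray), 0 where there is no reading), "mtx" (3x3 intrinsics, pixels), "cam_to_world" (4x4, takes a point from camera to world coordinates). Camera axes: x right, y down, z forward; pixel columns grow to the right and rows downward; lengths in mm; the calibration is good to about 2 mm. A picture is of the moment at which its call begins.
- workorder.sign_off(): hands the job in; it is judged then, once.
The state is a dict: "clock": time; "joints": joint angles; "qd": joint speeds; "effort": joint torques, N m; "eef_pos": TCP position; "eef_rot": TCP orientation; "wrist_force": force on the tool from outside, world axes, zero at the start; "moment": the same for the moment, N m; "finger_gap": finger opening in mm; "finger_force": force on a finger pad.
Only numpy, scipy, OpenCV 4.12 (cv2) and the standard library are available. Lean on these libraries where they do the work, as an engineer would, in place of code of your own. Each camera call takes 0.05 s, during which the arm holds its last target. There are 200 camera calls.

TASK

Slide the empty white dish across the counter until it stands under the mouth of the chocolate dispenser, close up against its foot. Then press the red lever all the way down so that the lid lifts, keep it down until all three chocolates have rolled into the dish, and let the lever up slowly, all the way, so that the lid closes without slamming. Push the dish without picking it up, move the lid only by its lever, do not touch the chocolates, and leave the mug, the beaker and the creamer tin as they stand.

Things in the scene. Friction and masses are not known exactly. Their poses are not given: they have to be found in the camera images.
- dispenser: Chocolate dispenser, fixed: black foot and column, clear hopper with a sloping steel chute, clear lid with black frame on its slanting front, red lever pad at its right (-y). 160 (x) x 104 (y) x 170 mm high, lever apart. Origin: centre of the foot's underside; its mouth looks along its own -x, y left, z up. Foot: 14 mm high, x -70 to +90, y -52 to +52 mm. Chute 64 mm wide inside, slope 20 degrees.
- dish_place (a point): Point on the counter where the dish's centre belongs: 129 mm in front of the dispenser's origin (dispenser's own -x), where the 59 mm dish rim just touches the foot. Same axes as the dispenser.
- dish: Empty white round dish, loose, 118 mm across, 34 mm high, upright wall about 8 mm thick, 0.2 kg. Origin: centre of its underside.
- lever (a joint): Lever angle: 0 up (rest), grows as the pad is pressed, stop at about 0.33 rad. Pivot 62 mm behind the dispenser's origin, 85 mm high. The pad sinks about 59 mm, almost straight down; lid weight and a spring push it up with 1 to 3 N. Let go, it flies up and the lid slams; followed up at 50 mm/s or less, right to its top position, the lid closes softly.
- lever_pad (a point): Middle of the upper face of the red ribbed lever pad, 46 (along the dispenser's x) x 36 mm, 7 mm thick; at rest 116 mm in front of, 106 mm to the right (-y) of the dispenser's origin and 119 mm above the counter. Moves with the lever.
- chute_lip (a point): Middle of the chute's lip, where the chocolates drop off: 85 mm in front of the dispenser's origin, 56 mm above the counter.
- lid (a joint): Angle of the clear lid, hinged at its upper edge, 165 mm high: 0 shut, about 0.67 rad with the lever fully down. Open, it reaches forward to 132 mm in front of the dispenser's origin, 41 mm to either side, at most 165 mm high.
- choc_gold: Round chocolate in gold foil, a ball of 28 mm, 14 g, loose; at the start it rests in the chute behind the lid. Origin: its centre.
- choc_red: Round chocolate in red foil, a ball of 28 mm, 14 g, loose; at the start it rests in the chute behind the lid. Origin: its centre.
- choc_blue: Round chocolate in blue foil, a ball of 28 mm, 14 g, loose; at the start it rests in the chute behind the lid. Origin: its centre.
- blue_mug: Blue-grey mug, 85 mm across (117 with handle), 96 mm high, a bystander to the right. Origin: centre of its underside.
- steel_beaker: Brushed steel beaker, 64 mm across, 148 mm high, a bystander to the left. Origin: centre of its underside.
- creamer_tin: Creamer tin with blue lid, 55 mm across, 82 mm high, a bystander 105 to 120 mm to the left of the dispenser's centre. Origin: centre of its underside.
Not all that is in view belongs to the job. Of the things that look like the dish, the larger one is meant.

How it is judged (in metres and radians):
On the way, in this order (a step that is already met when the one before it is completed fails the run):
1. the dish stands under the chute's mouth, the lid still shut (horizontal distance between dish and dish_place below 0.03 m and value of joint lid below 0.05 rad), for 0.2 s.
2. the lever is pressed down and the lid stands wide open over the dish (horizontal distance between dish and dish_place below 0.03 m and value of joint lever above 0.29 rad and value of joint lid above 0.5 rad), for 0.2 s.
At the end, for the whole second after the job is handed in: The dish stands flat on the counter within 30 mm of its place under the chute, all three chocolates lie in it, and lid and lever are back at rest (each under 0.04 rad) (horizontal distance between dish and dish_place below 0.03 m and angle between dish's own z axis and vertical below 0.08 rad and height (world z) of dish below 0.006 m and linear speed of dish below 0.02 m/s and value of joint each of lid, lever below 0.04 rad and horizontal distance between each of choc_gold, choc_red, choc_blue and dish below 0.05 m and height (world z) of each of choc_gold, choc_red, choc_blue below 0.05 m and linear speed of each of choc_gold, choc_red, choc_blue below 0.1 m/s); the robot touches nothing.
It fails at once if the lid slams: it falls faster than 2 rad/s in its last 0.15 rad (value of joint lid below 0.15 rad and velocity of joint lid below -2 rad/s).
It fails at once if the dish is lifted or tipped (height (world z) of dish above 0.012 m or angle between dish's own z axis and vertical above 0.2 rad).
It fails at once if the robot touches the lid with more than 1 N (contact force between any of the fingers, the arm and lid above 1 N).
It fails at once if the robot touches a chocolate (contact force between any of the fingers, the arm and choc_gold above 0.3 N or contact force between any of the fingers, the arm and choc_red above 0.3 N or contact force between any of the fingers, the arm and choc_blue above 0.3 N).
It fails at once if the mug, the beaker or the creamer tin is moved more than 20 mm or tipped (distance of any of blue_mug, steel_beaker, creamer_tin from where it was at the start of the episode above 0.02 m or angle between any of blue_mug, steel_beaker, creamer_tin's own z axis and vertical above 0.2 rad).
It also fails if it takes over 51 s, if anything falls off the work surface, if the arm or the gripper's body presses on something with over 40 N, if the wrist force passes 120 N, or if a joint passes its speed limit or range.

## Working session

There is one attempt and no reset: what is moved stays moved. The work goes in short steps, Python scripts to look and compute and a tool call to move; the robot and the scene stay as the last step left them, time stands still between calls to the robot, and variables do not carry over. Pictures are saved under pics/ and viewed, at most 10 in all, crops included, and the job is handed in when it is done.

Besides the shell and the picture viewer there is one more tool, called after "Request:" as name(argument=value, ...), one argument or row to a line, values as JSON. step_arm: Moves the arm, as the interface text tells. Its arguments: {"type":"object","properties":{"increments":{"type":"array","items":{"type":"array","items":{"type":"array","items":{"type":"number"}}}},"newtons":{"type":"number"}},"required":["increments"]}

```bash
mkdir -p pics; cat > h.py <<'E'
import numpy as np, cv2
from cell import manip, optics, workorder
def cam(n):
    return optics.camera(n)
def save(c,f): cv2.imwrite('pics/'+f,cv2.cvtColor(c['frame'],cv2.COLOR_RGB2BGR))
def pts(c):
    z=c['range_z'].astype(float);K=c['mtx'];v,u=np.indices(z.shape)
    p=np.stack([(u-K[0,2])/K[0,0]*z,(v-K[1,2])/K[1,1]*z,z],-1)
    T=np.array(c['cam_to_world']);w=p@T[:3,:3].T+T[:3,3];w[z==0]=np.nan
    return w
E
python3 - <<'E'
from h import *
cs=[cam(n) for n in ('scene','side')]
ims=[]
for c,n in zip(cs,('scene','side')):
    np.savez(n+'.npz',**c); save(c,n+'0.png')
    T=np.array(c['cam_to_world']); print(n,T[:3,3].round(),T[:3,2].round(2))
print(manip.read_state())
E
```

```text
scene [-75. 858. 599.] [ 0.58 -0.72 -0.39]
side [  379. -1106.   656.] [ 0.21  0.88 -0.43]
{'clock': 0.1, 'joints': array([-1.41560147e+00,  3.00425444e-01,  1.52149421e+00,  8.51170640e-06,
        1.32071709e+00, -6.66103146e-02]), 'qd': array([-0.00092035, -0.0010669 , -0.00210318, -0.00042616,  0.00037374,
       -0.00040076]), 'effort': array([ 9.30669339e-04, -5.32648051e+01, -3.53285301e+01,  7.09341466e-02,
        2.35680677e-02, -5.92738206e-05]), 'eef_pos': array([ 120.98363707, -536.50509187,  404.14801754]), 'eef_rot': array([-3.14055143e+00, -7.77220862e-05,  2.21803023e-01]), 'wrist_force': array([ 0.7369908 , -0.44750817,  0.78373559]), 'moment': array([ 0.00143115, -0.01698123,  0.03625402]), 'finger_force': 0.0, 'finger_gap': 93.75300546006665}
```

View pics/scene0.png

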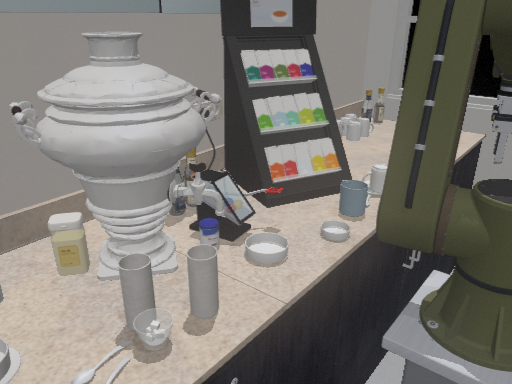

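View pics/side0.png

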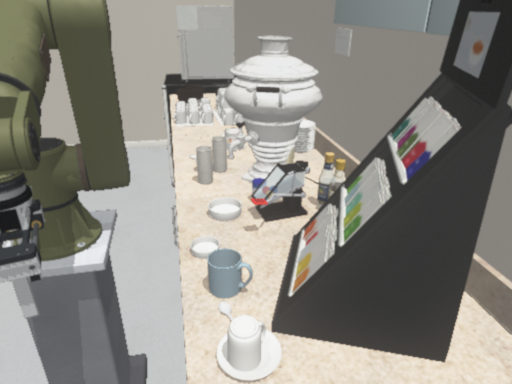

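The scene view shows two dish-like things. The larger white dish is at (266,249), with the dispenser's foot just behind it. A smaller bowl is at (335,231), and the sugar glass at (153,330) can be ruled out. In the side view the dish is at (225,209) and the small bowl at (205,247). The dispenser is at scene (222,205), with its red lever at (272,190). I choose the larger one at (266,249).

```bash
python3 - <<'E'
from h import *
out=[]
for n,(x0,y0,w,h) in (('scene',(160,160,220,140)),('side',(180,140,160,140))):
    c=dict(np.load(n+'.npz')); W=pts(c); f=c['frame']
    hsv=cv2.cvtColor(f,cv2.COLOR_RGB2HSV)
    red=((hsv[...,0]<8)|(hsv[...,0]>172))&(hsv[...,1]>170)&(hsv[...,2]>90)
    k,l,st,ce=cv2.connectedComponentsWithStats(red.astype('uint8'))
    for i in range(1,k):
        if st[i,4]>15:
            q=W[l==i]; print(n,'red',ce[i].round(),st[i,4],np.nanmedian(q,0).round(),np.nanmin(q,0).round(),np.nanmax(q,0).round())
    # white rim points z 26..38
    m=(W[...,2]>28)&(W[...,2]<38)&(hsv[...,1]<60)&(hsv[...,2]>120)
    k,l,st,ce=cv2.connectedComponentsWithStats(m.astype('uint8'))
    for i in range(1,k):
        if st[i,4]>40 and x0<ce[i][0]<x0+w and y0<ce[i][1]<y0+h:
            q=W[l==i]; print(n,'rim',ce[i].round(),st[i,4],np.percentile(q,[1,99],axis=0).round().tolist())
    m=(hsv[...,2]<60)&(W[...,2]>8)&(W[...,2]<20)
    k,l,st,ce=cv2.connectedComponentsWithStats(m.astype('uint8'))
    for i in range(1,k):
        if st[i,4]>40:
            q=W[l==i]; r=cv2.minAreaRect(q[:,:2].astype('float32')); print(n,'foot',ce[i].round(),st[i,4],np.round(r[0]),np.round(r[1]),r[2],cv2.boxPoints(r).round().tolist())
    for nm,lo,hi in (('blue',(100,60,40),(125,255,255)),):
        m=cv2.inRange(hsv,lo,hi); k,l,st,ce=cv2.connectedComponentsWithStats(m)
        for i in range(1,k):
            q=W[l==i]
            if st[i,4]>60 and np.nanmedian(q[:,0])<900: print(n,nm,ce[i].round(),st[i,4],np.nanpercentile(q,[2,98],axis=0).round().tolist())
    cr=f[y0:y0+h,x0:x0+w]; out.append(cv2.resize(cr,(400*1,400*h//w if 0 else 300),interpolation=cv2.INTER_CUBIC))
    for p in ((203,250),(138,262)) if n=='scene' else ((205,150),(220,140)): print('beaker',p,W[p[1],p[0]].round())
cv2.imwrite('pics/crop.png',cv2.cvtColor(np.hstack(out),cv2.COLOR_RGB2BGR))
E
```

```text
scene red [274. 190.] 32 [603. -87. 120.] [ 590. -114.  114.] [627. -77. 122.]
scene rim [354. 207.] 55 [[429.0, -334.0, 28.0], [474.0, -295.0, 38.0]]
scene rim [266. 244.] 228 [[467.0, -5.0, 28.0], [584.0, 111.0, 35.0]]
scene rim [209. 241.] 58 [[639.0, 116.0, 28.0], [676.0, 155.0, 38.0]]
scene rim [166. 264.] 240 [[631.0, 238.0, 28.0], [682.0, 328.0, 38.0]]
scene foot [240. 183.] 49 [ 897. -273.] [  5. 163.] 64.08252716064453 [[823.0, -239.0], [969.0, -311.0], [972.0, -306.0], [825.0, -235.0]]
scene foot [227. 227.] 219 [693.  17.] [ 57. 130.] 42.853458404541016 [[628.0, 45.0], [717.0, -50.0], [758.0, -11.0], [670.0, 84.0]]
scene blue [306.  70.] 136 [[786.0, -581.0, 388.0], [821.0, -531.0, 425.0]]
scene blue [209. 226.] 288 [[638.0, 104.0, 54.0], [689.0, 155.0, 82.0]]
beaker (203, 250) [501. 309. 136.]
beaker (138, 262) [579. 420. 129.]
side rim [247. 176.] 54 [[630.0, 247.0, 29.0], [670.0, 320.0, 37.0]]
side rim [224. 205.] 168 [[469.0, -12.0, 28.0], [582.0, 110.0, 38.0]]
side rim [282. 278.] 113 [[551.0, -509.0, 31.0], [706.0, -184.0, 38.0]]
side blue [418. 164.] 261 [[781.0, -584.0, 384.0], [817.0, -533.0, 427.0]]
side blue [257. 182.] 75 [[642.0, 49.0, 64.0], [677.0, 144.0, 113.0]]
beaker (205, 150) [488. 295. 151.]
beaker (220, 140) [562. 413. 149.]
```

View pics/crop.png

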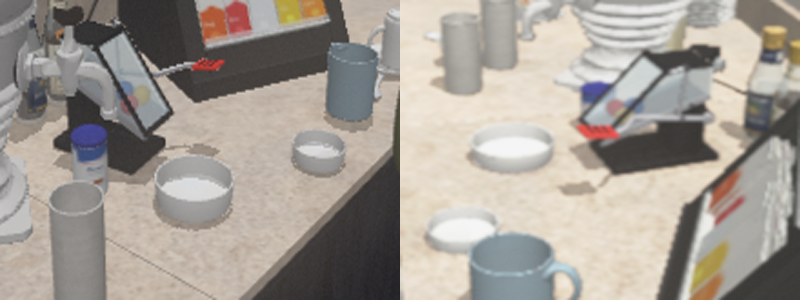

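The crop confirms the choice: the large dish is at crop (193,188), the small bowl at (318,152), and the dispenser stands behind with its creamer tin at (88,155). Next I get the dispenser's yaw from the lower outline of its black foot.

```bash
python3 - <<'E'
from h import *
def ground(c,u,v,z0=0):
    K=c['mtx'];T=np.array(c['cam_to_world']);d=T[:3,:3]@np.linalg.solve(K,[u,v,1]);o=T[:3,3]
    return (o+d*(z0-o[2])/d[2])[:2]
for n,(x0,x1,y0,y1) in (('scene',(189,254,200,246)),('side',(250,312,190,222))):
    c=dict(np.load(n+'.npz'));g=c['frame'].max(2)
    print(n)
    for u in range(x0,x1,3):
        v=np.where(g[y0:y1,u]<70)[0]
        if len(v): print(u,y0+v.max(),ground(c,u,y0+v.max()+.5).round().tolist(),end='; ')
    print()
c=dict(np.load('scene.npz'));W=pts(c);f=c['frame']
hsv=cv2.cvtColor(f,cv2.COLOR_RGB2HSV)
m=(hsv[...,2]<70)&(W[...,2]>60)&(W[...,2]<190)&(W[...,0]<800)&(W[...,0]>550)&(abs(W[...,1])<110)
q=W[m]; 
for z in range(60,190,20):
    s=q[(q[:,2]>z)&(q[:,2]<z+20)]; print(z,len(s),np.percentile(s,[5,50,95],axis=0).round().tolist() if len(s) else '')
for n in('scene','side'):
    c=dict(np.load(n+'.npz'));W=pts(c);hsv=cv2.cvtColor(c['frame'],cv2.COLOR_RGB2HSV)
    m=(hsv[...,1]>60)&(hsv[...,0]>92)&(hsv[...,0]<115)&(W[...,1]<-180)&(W[...,1]>-400)&(W[...,0]<620)
    print(n,'mug',np.percentile(W[m],[2,98],axis=0).round().tolist())
E
```

```text
scene
192 228 [787.0, 78.0]; 195 229 [775.0, 77.0]; 198 230 [764.0, 76.0]; 201 218 [815.0, 13.0]; 204 217 [812.0, 1.0]; 207 217 [805.0, -5.0]; 210 217 [798.0, -11.0]; 213 217 [790.0, -17.0]; 216 218 [778.0, -17.0]; 219 231 [710.0, 41.0]; 222 237 [678.0, 63.0]; 225 238 [668.0, 61.0]; 228 239 [657.0, 60.0]; 231 240 [646.0, 59.0]; 234 239 [643.0, 50.0]; 237 237 [645.0, 35.0]; 240 234 [650.0, 16.0]; 243 232 [651.0, 1.0]; 246 230 [652.0, -15.0]; 249 228 [653.0, -31.0]; 252 214 [708.0, -112.0]; 
side
259 210 [650.0, 44.0]; 262 214 [654.0, 14.0]; 265 218 [658.0, -15.0]; 268 216 [671.0, -4.0]; 271 215 [683.0, 1.0]; 274 218 [688.0, -21.0]; 277 218 [698.0, -23.0]; 280 217 [710.0, -19.0]; 283 216 [723.0, -14.0]; 286 216 [733.0, -16.0]; 289 216 [743.0, -18.0]; 292 215 [756.0, -13.0]; 295 214 [768.0, -9.0]; 298 214 [779.0, -11.0]; 301 213 [791.0, -6.0]; 304 213 [802.0, -8.0]; 
60 141 [[622.0, -23.0, 61.0], [737.0, 53.0, 67.0], [775.0, 61.0, 78.0]]
80 39 [[639.0, -25.0, 81.0], [657.0, 54.0, 86.0], [757.0, 59.0, 97.0]]
100 25 [[653.0, -22.0, 101.0], [663.0, 54.0, 109.0], [675.0, 56.0, 116.0]]
120 2
[... 214 characters left out ...]
3.0]]
180 0 Traceback (most recent call last):
  File "<stdin>", line 21, in <module>
    return _quantile_unchecked(
        a, q, axis, out, overwrite_input, method, keepdims, weights)
    return _ureduce(a,
                    func=_quantile_ureduce_func,
    ...<5 lines>...
                    overwrite_input=overwrite_input,
                    method=method)
    r = func(a, **kwargs)
    result = _quantile(arr,
                       quantiles=q,
    ...<2 lines>...
                       out=out,
                       weights=wgt)
    slices_having_nans = np.isnan(arr[-1, ...])
                                  ~~~^^^^^^^^^
IndexError: index -1 is out of bounds for axis 0 with size 0
```

Request:
step_arm(
  increments=[
    [[0,0,0.166,0.62,-0.78,0,-1],[0,0,0.166,0.5,-0.85,0,-1],[0,0,0.166,0.4,-0.91,0,-1],[0,0,0,0.33,-0.94,0,-1],[0,0,0,0.33,-0.94,0,-1]],
  ],
)

```text
clock: 0.6
eef_pos: [211.6, -358.0, 404.4]
eef_rot: [-3.141, 0.0, -0.17]
wrist_force: [0.2, -0.1, 0.7]
finger_gap: 94.1
finger_force: 0.0
```

Request:
step_arm(
  increments=[
    [[0,0,0,0.33,-0.94,0,-1],[0,0,0,0.33,-0.94,0,-1],[0,0,0,0.33,-0.94,0,-1],[0,0,0,0.33,-0.94,0,-1],[0,0,0,0.33,-0.94,0,-1]],
  ],
)

```text
clock: 1.1
eef_pos: [308.3, -183.8, 404.6]
eef_rot: [3.142, -0.0, -0.17]
wrist_force: [0.2, -0.6, -0.3]
finger_gap: 93.8
finger_force: 0.0
```

Request:
step_arm(
  increments=[
    [[0,0,0,0.31,-0.95,0,-1],[0,0,0,0.31,-0.95,0,-1],[0,0,0,0.31,-0.95,0,-1],[0,0,0,0.31,-0.95,0,-1],[0,0,0,0.31,-0.95,0,-1]],
  ],
)

```text
clock: 1.6
eef_pos: [401.5, -6.8, 404.6]
eef_rot: [3.142, -0.0, -0.169]
wrist_force: [0.3, -0.4, 0.2]
finger_gap: 93.9
finger_force: 0.0
```

Request:
step_arm(
  increments=[
    [[0,0,0,0.31,-0.95,0,-1],[0,0,0,0.31,-0.95,0,-1],[0,0,0,0,0,0,-1]],
  ],
)

```text
clock: 1.9
eef_pos: [439.4, 65.2, 404.1]
eef_rot: [-3.141, 0.001, -0.166]
wrist_force: [0.4, 0.4, -0.7]
finger_gap: 94.0
finger_force: 0.0
```

```bash
python3 - <<'E'
from h import *
c=cam('wrist'); np.savez('w1.npz',**c); save(c,'w1.png')
T=np.array(c['cam_to_world']); print(T[:3,3].round(),T[:3,:3].round(2).tolist()); print(manip.read_state()['eef_pos'])
E
```

```text
[513.  54. 384.] [[-0.17, -0.95, -0.25], [-0.99, 0.16, 0.04], [-0.0, 0.26, -0.97]]
[438.70366456  63.65152942 404.05963487]
```

View pics/w1.png

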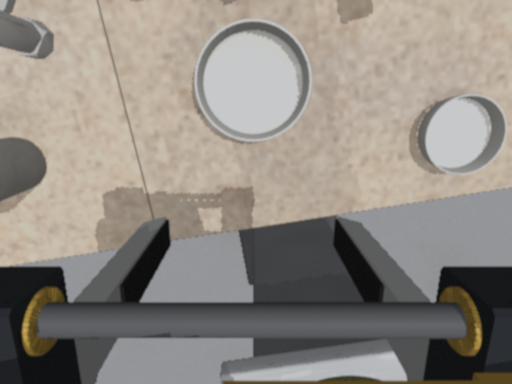

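The wrist view shows the large dish at (252,80), the small bowl at (462,133), and the beaker at the left edge. Now I refine the dish's centre from its rim.

```bash
python3 - <<'E'
from h import *
c=dict(np.load('w1.npz')); W=pts(c)
sub=(slice(0,160),slice(170,340))
q=W[sub].reshape(-1,3); q=q[(q[:,2]>30)&(q[:,2]<40)]
print(len(q),np.percentile(q,[1,99],axis=0).round(), cv2.minEnclosingCircle(q[:,:2].astype('float32')))
E
```

```text
1359 [[469.  -7.  30.]
 [584. 109.  35.]] ((526.9814453125, 50.710540771484375), 59.1476936340332)
```

```bash
python3 - <<'E'
from h import *
for n in('scene','side'):
    W=pts(dict(np.load(n+'.npz')))
    m=(W[...,2]>172)&(W[...,0]>440)&(W[...,0]<760)&(W[...,1]>-130)&(W[...,1]<200)
    print(n,m.sum(),np.percentile(W[m],[1,20,50,80,99],axis=0).round().tolist() if m.any() else '')
E
```

```text
scene 870 [[562.0, -15.0, 172.0], [601.0, 108.0, 213.0], [643.0, 140.0, 388.0], [702.0, 190.0, 417.0], [740.0, 199.0, 459.0]]
side 2793 [[570.0, 6.0, 174.0], [644.0, 121.0, 292.0], [698.0, 159.0, 373.0], [734.0, 187.0, 431.0], [759.0, 199.0, 479.0]]
```

Request:
step_arm(
  increments=[
    [[0,0,0,0.77,0.45,-0.1,-1],[0,0,0,0.77,0.45,-0.1,-1],[0,0,0,0.77,0.45,-0.1,-1],[0,0,0,0.77,0.45,0,-1],[0,0,0,0.77,0.45,0,-1]],
  ],
)

```text
clock: 2.45
eef_pos: [575.4, -54.7, 416.7]
eef_rot: [3.141, 0.0, -0.17]
wrist_force: [-0.8, 0.9, 0.3]
finger_gap: 93.9
finger_force: 0.0
```

```bash
python3 - <<'E'
from h import *
c=cam('wrist'); np.savez('w2.npz',**c); save(c,'w2.png')
W=pts(c);hsv=cv2.cvtColor(c['frame'],cv2.COLOR_RGB2HSV)
red=((hsv[...,0]<8)|(hsv[...,0]>172))&(hsv[...,1]>150)&(hsv[...,2]>80)&(W[...,2]>95)&(W[...,2]<130)&(W[...,1]<-50)
q=W[red];r=cv2.minAreaRect(q[:,:2].astype('float32'));print('pad',red.sum(),r,np.percentile(q,[2,50,98],axis=0).round(1).tolist())
m=(hsv[...,2]<70)&(W[...,2]>8)&(W[...,2]<20)&(W[...,0]>600)&(W[...,1]>-80)
q=W[m]
if len(q):
  r=cv2.minAreaRect(q[:,:2].astype('float32'));print('foot',len(q),r,cv2.boxPoints(r).round())
for n in('scene','side'):
    V=pts(dict(np.load(n+'.npz')))
    for z in range(175,420,40):
        m=(V[...,2]>z)&(V[...,2]<z+40)&(V[...,0]>480)&(V[...,0]<720)&(V[...,1]>20)&(V[...,1]<160)
        if m.sum()>8: print(n,z,m.sum(),np.percentile(V[m],[3,97],axis=0).round()[:,:2].tolist())
print(manip.read_state()['eef_pos'])
E
```

```text
pad 1984 ((613.8477783203125, -99.08161926269531), (43.771583557128906, 34.33259582519531), 7.955873966217041) [[592.9, -116.1, 113.7], [614.9, -98.9, 118.0], [635.0, -81.8, 121.8]]
foot 1423 ((705.4384765625, -21.298141479492188), (109.33987426757812, 18.018644332885742), 9.81260871887207) [[650. -22.]
 [653. -39.]
 [761. -21.]
 [758.  -3.]]
scene 335 68 [[636.0, 118.0], [654.0, 152.0]]
scene 375 189 [[619.0, 89.0], [719.0, 149.0]]
scene 415 133 [[617.0, 100.0], [713.0, 150.0]]
side 295 89 [[656.0, 128.0], [720.0, 159.0]]
side 335 305 [[635.0, 116.0], [718.0, 159.0]]
side 375 263 [[626.0, 85.0], [719.0, 156.0]]
side 415 226 [[621.0, 87.0], [718.0, 158.0]]
[577.73654702 -57.50242817 415.8788857 ]
```

View pics/w2.png

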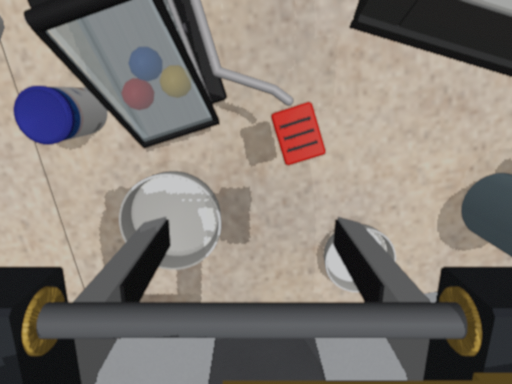

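The wrist view shows the red pad at (298,133) and the three chocolates behind the lid around (153,80). The dish is at (170,220) and the creamer tin at (60,115).

From these:
- Dispenser origin: about (714, 22), yaw 0.139
- Dish place: (586, 4)
- Dish: (527, 51)

I'll back off behind the dish, go down, and push with the open fingers cradling it.

Request:
step_arm(
  increments=[
    [[0,0,0,-0.67,-0.49,0,-1],[0,0,0,-0.67,-0.49,0,-1],[0,0,0,-0.67,-0.49,0,-1],[0,0,0,-0.67,-0.49,0,-1],[0,0,0,-0.67,-0.49,0,-1]],
  ],
)

```text
clock: 3.0
eef_pos: [458.0, 66.5, 416.6]
eef_rot: [3.141, 0.0, -0.171]
wrist_force: [0.6, 0.7, 0.0]
finger_gap: 94.0
finger_force: 0.0
```

Request:
step_arm(
  increments=[
    [[0,0,0,0,0,0.9,-1],[0,0,0,0,0,0.9,-1],[0,0,0,0,0,0.9,-1],[0,0,0,0,0,0.9,-1],[0,0,0,0,0,0.9,-1]],
  ],
)

```text
clock: 3.5
eef_pos: [458.8, 65.8, 235.5]
eef_rot: [3.142, -0.0, -0.17]
wrist_force: [0.9, 0.3, -0.5]
finger_gap: 94.3
finger_force: 0.0
```

Request:
step_arm(
  increments=[
    [[0,0,0,0,0,0.35,-1],[0,0,0,0,0,0.3,-1],[0,0,0,0.2,0,0,-1],[0,0,0,0.2,0,0,-1],[0,0,0,0.16,0,0,-1]],
  ],
)

```text
clock: 4.0
eef_pos: [482.6, 62.7, 211.7]
eef_rot: [-3.141, -0.002, -0.17]
wrist_force: [-1.6, -0.1, 0.5]
finger_gap: 94.0
finger_force: 0.5
```

Request:
step_arm(
  increments=[
    [[0,0,0,0.112,0.06,0,-1],[0,0,0,0.112,0.06,0,-1],[0,0,0,0.112,0.06,0,-1],[0,0,0,0.112,0.06,0,-1],[0,0,0,0.112,0.06,0,-1]],
  ],
)

```text
clock: 4.5
eef_pos: [501.8, 47.1, 210.7]
eef_rot: [-3.142, 0.0, -0.169]
wrist_force: [-0.5, 1.0, 2.6]
finger_gap: 94.1
finger_force: 1.3
```

Request:
step_arm(
  increments=[
    [[0,0,0,0.112,0.06,0,-1],[0,0,0,0.112,0.06,0,-1],[0,0,0,0.112,0.06,0,-1],[0,0,0,0.112,0.06,0,-1],[0,0,0,0.112,0.06,0,-1]],
  ],
)

```text
clock: 5.0
eef_pos: [521.9, 31.5, 210.6]
eef_rot: [3.142, 0.0, -0.169]
wrist_force: [-1.7, 1.5, 2.2]
finger_gap: 94.0
finger_force: 1.5
```

```bash
cat >> h.py <<'E'
def dish(c):
    W=pts(c);hsv=cv2.cvtColor(c['frame'],cv2.COLOR_RGB2HSV)
    m=(W[...,2]>26)&(W[...,2]<37)&(hsv[...,1]<60)&(hsv[...,2]>110)&(W[...,0]<680)&(W[...,0]>440)&(W[...,1]<110)&(W[...,1]>-80)
    k,l,st,ce=cv2.connectedComponentsWithStats(m.astype('uint8'),connectivity=8)
    i=1+st[1:,4].argmax(); q=W[l==i]
    return st[i,4],cv2.minEnclosingCircle(q[:,:2].astype('float32')),np.percentile(q,[2,98],axis=0).round()[:,:2].tolist()
E
python3 - <<'E'
from h import *
s=manip.read_state(); print(s['eef_pos'],s['wrist_force'])
for n in('scene','side'):
    c=cam(n); print(n,dish(c))
save(c,'side1.png')
E
```

```text
[521.93938024  31.50133957 210.6387837 ] [-1.68126785  1.47462899  2.2251708 ]
scene (np.int32(234), ((555.4920043945312, 33.80464553833008), 68.52684783935547), [[505.0, -31.0], [619.0, 93.0]])
side (np.int32(168), ((554.0363159179688, 21.536823272705078), 68.67174530029297), [[508.0, -34.0], [619.0, 83.0]])
```

Request:
step_arm(
  increments=[
    [[0,0,0,0.107,0.075,0,-1],[0,0,0,0.107,0.075,0,-1],[0,0,0,0.107,0.075,0,-1],[0,0,0,0.107,0.075,0,-1],[0,0,0,0.107,0.075,0,-1]],
  ],
)

```text
clock: 5.6
eef_pos: [540.5, 13.0, 210.6]
eef_rot: [3.142, 0.0, -0.169]
wrist_force: [-0.7, 0.7, -1.3]
finger_gap: 94.0
finger_force: 0.7
```

Request:
step_arm(
  increments=[
    [[0,0,0,0,0,0,-1],[0,0,0,-0.4,0,0,-1],[0,0,0,-0.7,0,0,-1],[0,0,0,-0.6,0,-0.6,-1],[0,0,0,0,0,-1,-1]],
  ],
)

```text
clock: 6.1
eef_pos: [470.7, 25.2, 273.3]
eef_rot: [3.141, 0.006, -0.169]
wrist_force: [0.2, -0.6, -0.6]
finger_gap: 94.0
finger_force: 0.0
```

```bash
python3 - <<'E'
from h import *
s=manip.read_state(); print(s['eef_pos'],s['wrist_force'])
for n in('scene','side','wrist'):
    c=cam(n); print(n,dish(c))
    if n=='scene': a=c
save(c,'w3.png');save(a,'scene3.png')
E
```

```text
[470.74286331  25.21803749 273.34682186] [ 0.21471408 -0.6279598  -0.64372631]
scene (np.int32(194), ((583.7769165039062, 8.384836196899414), 62.75377655029297), [[525.0, -48.0], [639.0, 67.0]])
side (np.int32(200), ((580.891357421875, 6.176357269287109), 61.145084381103516), [[525.0, -53.0], [638.0, 64.0]])
wrist (np.int32(2414), ((582.1305541992188, 7.295989990234375), 59.08624267578125), [[526.0, -50.0], [611.0, 64.0]])
```

The dish is at about (582, 7), 5 mm from its place. Next I rise and turn the gripper so its long side runs along the dispenser's x, closing the fingers on the way.

Request:
step_arm(
  increments=[
    [[0,0,-0.184,0,0,-0.2,1],[0,0,-0.184,0,0,-0.2,1],[0,0,-0.184,0,0,-0.2,1],[0,0,-0.184,0,0,-0.2,1],[0,0,-0.184,0,0,-0.2,1]],
  ],
  newtons=5,
)

```text
clock: 6.75
eef_pos: [473.2, 24.8, 313.8]
eef_rot: [-3.141, 0.001, 0.559]
wrist_force: [-0.9, -0.8, 0.9]
finger_gap: 57.4
finger_force: 0.0
```

Request:
step_arm(
  increments=[
    [[0,0,-0.184,0,0,-0.2,1],[0,0,-0.184,0,0,-0.2,1],[0,0,-0.184,0,0,-0.2,1],[0,0,-0.184,0,0,-0.2,1],[0,0,-0.184,0,0,0,1]],
  ],
)

```text
clock: 7.25
eef_pos: [473.4, 24.8, 346.5]
eef_rot: [3.141, -0.0, 1.282]
wrist_force: [0.4, 0.1, -0.0]
finger_gap: 17.1
finger_force: 0.0
```

Request:
step_arm(
  increments=[
    [[0,0,-0.184,0,0,0,1],[0,0,-0.184,0,0,0,1],[0,0,-0.184,0,0,0,1],[0,0,0,0,0,0,1]],
  ],
)

```text
clock: 7.65
eef_pos: [473.3, 24.8, 345.6]
eef_rot: [-3.14, -0.0, 1.712]
wrist_force: [-0.9, -0.0, -0.0]
finger_gap: 0.4
finger_force: 0.0
```

Request:
step_arm(
  increments=[
    [[0,0,0,-0.84,-0.12,0,1],[0,0,0,-0.84,-0.12,0,1],[0,0,0,-0.84,-0.12,0,1],[0,0,0,-0.84,-0.12,0,1]],
  ],
)

```text
clock: 8.05
eef_pos: [472.6, -112.3, 346.0]
eef_rot: [-3.141, -0.0, 1.704]
wrist_force: [-0.2, 0.5, -0.2]
finger_gap: 0.6
finger_force: 0.0
```

Request:
step_arm(
  increments=[
    [[0,0,0,-0.06,0.88,0,1],[0,0,0,-0.06,0.88,0,1],[0,0,0,-0.06,0.88,0,1],[0,0,0,-0.06,0.88,0,1],[0,0,0,0,0,0,1]],
  ],
)

```text
clock: 8.55
eef_pos: [615.9, -100.6, 344.5]
eef_rot: [-3.14, -0.001, 1.705]
wrist_force: [-0.5, 0.3, -0.9]
finger_gap: 0.6
finger_force: 0.0
```

Request:
step_arm(
  increments=[
    [[0,0,0,0,0,0.2,1],[0,0,0,0,0,0.2,1],[0,0,0,0,0,0.2,1],[0,0,0,0,0,0.2,1],[0,0,0,0,0,0.2,1]],
  ],
)

```text
clock: 9.05
eef_pos: [613.1, -101.1, 306.2]
eef_rot: [-3.142, 0.0, 1.709]
wrist_force: [-1.3, -0.8, 2.6]
finger_gap: 0.6
finger_force: 1.1
```

Request:
step_arm(
  increments=[
    [[0,0,0,0,0,0.2,1],[0,0,0,0,0,0.2,1],[0,0,0,0,0,0.2,1],[0,0,0,0,0,0.2,1],[0,0,0,0,0,0.2,1]],
  ],
)

```text
clock: 9.55
eef_pos: [613.6, -100.9, 266.2]
eef_rot: [3.141, 0.0, 1.709]
wrist_force: [1.3, 0.6, 2.6]
finger_gap: 0.5
finger_force: 1.0
```

```bash
python3 - <<'E'
from h import *
s=manip.read_state(); print(s['eef_pos'],s['wrist_force'])
a=cam('scene');b=cam('side')
o=np.hstack([cv2.resize(a['frame'][160:300,160:380],(400,300)),cv2.resize(b['frame'][140:280,180:340],(400,300))])
cv2.imwrite('pics/press.png',cv2.cvtColor(o,cv2.COLOR_RGB2BGR))
E
```

```text
[ 613.62932132 -100.94750954  266.17739162] [1.33750916 0.55431528 2.58851122]
```

View pics/press.png

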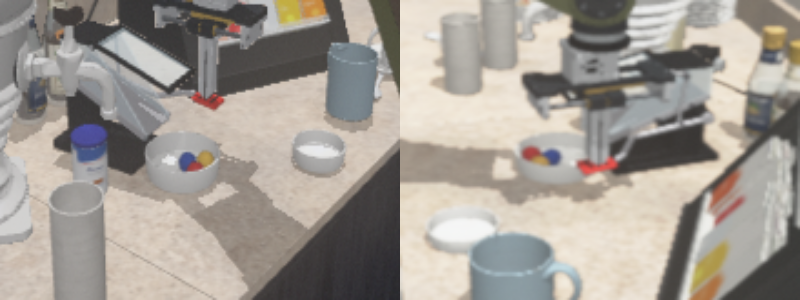

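The lid is open and all three chocolates are already in the dish at (195,160) in the left crop. The pad has sunk about 52 mm, so I press on to the stop and hold.

Request:
step_arm(
  increments=[
    [[0,0,0,0,0,0.08,1],[0,0,0,0,0,0.06,1],[0,0,0,0,0,0.04,1],[0,0,0,0,0,0.02,1],[0,0,0,0,0,0,1]],
  ],
)

```text
clock: 10.15
eef_pos: [613.6, -101.0, 259.3]
eef_rot: [3.141, 0.0, 1.709]
wrist_force: [-0.4, 0.7, 5.3]
finger_gap: 0.1
finger_force: 2.8
```

Request:
step_arm(
  increments=[
    [[0,0,0,0,0,0.02,1],[0,0,0,0,0,0,1],[0,0,0,0,0,0,1],[0,0,0,0,0,0,1],[0,0,0,0,0,0,1]],
  ],
)

```text
clock: 10.65
eef_pos: [613.6, -101.0, 259.1]
eef_rot: [3.14, 0.0, 1.709]
wrist_force: [-2.7, 1.0, 11.1]
finger_gap: 0.5
finger_force: 5.7
```

At the stop: the force rose to 11 N. Now I let the lever up slowly.

Request:
step_arm(
  increments=[
    [[0,0,0,0,0,-0.06,1],[0,0,0,0,0,-0.08,1],[0,0,0,0,0,-0.08,1],[0,0,0,0,0,-0.08,1],[0,0,0,0,0,-0.08,1]],
  ],
)

```text
clock: 11.15
eef_pos: [613.4, -101.0, 273.2]
eef_rot: [-3.141, -0.0, 1.709]
wrist_force: [-1.2, -0.6, 2.7]
finger_gap: 0.6
finger_force: 0.9
```

Request:
step_arm(
  increments=[
    [[0,0,0,0,0,-0.08,1],[0,0,0,0,0,-0.08,1],[0,0,0,0,0,-0.08,1],[0,0,0,0,0,-0.08,1],[0,0,0,0,0,-0.08,1]],
  ],
)

```text
clock: 11.65
eef_pos: [613.5, -101.0, 289.4]
eef_rot: [3.141, 0.0, 1.709]
wrist_force: [-1.0, 0.2, 1.6]
finger_gap: 0.3
finger_force: 0.8
```

Request:
step_arm(
  increments=[
    [[0,0,0,0,0,-0.07,1],[0,0,0,0,0,-0.07,1],[0,0,0,0,0,-0.07,1],[0,0,0,0,0,-0.07,1],[0,0,0,0,0,-0.07,1]],
  ],
)

```text
clock: 12.15
eef_pos: [613.5, -101.0, 303.3]
eef_rot: [3.141, 0.0, 1.709]
wrist_force: [1.1, 0.1, 2.0]
finger_gap: 0.4
finger_force: 0.6
```

Request:
step_arm(
  increments=[
    [[0,0,0,0,0,-0.06,1],[0,0,0,0,0,-0.06,1],[0,0,0,0,0,-0.06,1],[0,0,0,0,0,-0.06,1],[0,0,0,0,0,-0.06,1]],
  ],
)

```text
clock: 12.65
eef_pos: [613.5, -101.0, 315.2]
eef_rot: [-3.142, -0.0, 1.709]
wrist_force: [1.0, 0.9, 1.3]
finger_gap: 0.3
finger_force: 0.6
```

Request:
step_arm(
  increments=[
    [[0,0,0,0,0,-0.05,1],[0,0,0,0,0,-0.05,1],[0,0,0,0,0,-0.05,1],[0,0,0,0,0,-0.05,1],[0,0,0,0,0,-0.05,1]],
  ],
)

```text
clock: 13.15
eef_pos: [613.4, -101.0, 325.1]
eef_rot: [-3.141, -0.0, 1.709]
wrist_force: [-0.4, -1.0, -0.5]
finger_gap: 0.5
finger_force: 0.0
```

Clear of the pad now. I rise further and check.

Request:
step_arm(
  increments=[
    [[0,0,0,0,0,-0.3,1],[0,0,0,0,0,-0.6,1],[0,0,0,0,0,-0.6,1],[0,0,0,-0.5,-0.8,-0.3,1],[0,0,0,-0.5,-0.8,0,1]],
  ],
)

```text
clock: 13.65
eef_pos: [555.0, -149.5, 399.6]
eef_rot: [3.138, 0.002, 1.711]
wrist_force: [0.7, -1.4, -0.4]
finger_gap: 0.6
finger_force: 0.0
```

Request:
step_arm(
  increments=[
    [[0,0,0,-0.4,-0.8,0,1],[0,0,0,0,-0.8,0,1],[0,0,0,0,0,0,1],[0,0,0,0,0,0,1]],
  ],
)

```text
clock: 14.05
eef_pos: [494.4, -174.2, 398.2]
eef_rot: [3.14, 0.001, 1.709]
wrist_force: [1.3, -0.0, -0.2]
finger_gap: 0.5
finger_force: 0.0
```

```bash
python3 - <<'E'
from h import *
a=cam('scene');b=cam('side')
for c in(a,b):
    print(dish(c))
    W=pts(c);hsv=cv2.cvtColor(c['frame'],cv2.COLOR_RGB2HSV)
    red=((hsv[...,0]<8)|(hsv[...,0]>172))&(hsv[...,1]>150)&(hsv[...,2]>80)&(W[...,2]>40)&(W[...,2]<135)&(W[...,1]<-50)&(W[...,1]>-130)&(W[...,0]<680)
    print('pad',np.nanmedian(W[red],0))
o=np.hstack([cv2.resize(a['frame'][160:300,160:380],(400,300)),cv2.resize(b['frame'][140:280,180:340],(400,300))])
cv2.imwrite('pics/end.png',cv2.cvtColor(o,cv2.COLOR_RGB2BGR))
E
```

```text
(np.int32(234), ((580.9977416992188, 7.528683662414551), 62.52263259887695), [[524.0, -49.0], [638.0, 66.0]])
pad [606.83421615 -87.56817366 118.11741187]
(np.int32(202), ((579.8094482421875, 4.6415557861328125), 61.8094367980957), [[525.0, -53.0], [637.0, 63.0]])
pad [ 612.44487523 -109.83048518  120.36095973]
```

View pics/end.png

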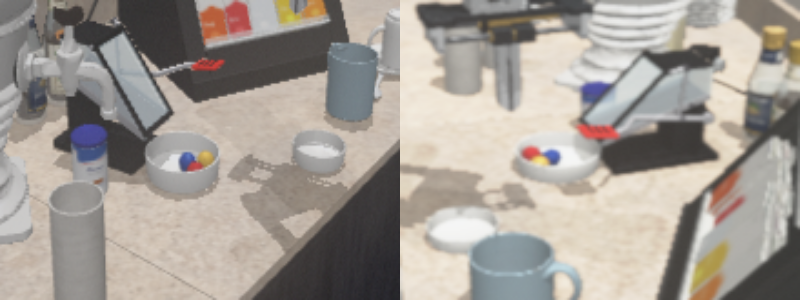

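The lid is shut (left crop (135,80)) and the lever is back up. All three chocolates lie in the dish at (195,160), and the robot is clear of everything. I hand it in.

```bash
python3 -c "
from cell import workorder; print(workorder.sign_off())"
```

```text
the job is handed in; nothing more can be done
None
```

The job is handed in (no verdict came back): the dish stands about 6 mm from its place against the dispenser's foot with all three chocolates in it, the lever is up and the lid was let down slowly and is shut, and the robot stands clear, at about 14 s of the 51 s allowed.

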